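# Leave the pantry sandwich press switched off with its lid half open

## Task

Put the sandwich press to air: turn its knob anticlockwise through its click to off, and move the amber jar that was left on its lid to a free spot on the round blue pedestal tray, upright and set down, not dropped. Only then raise the lid by its handle and leave it standing half open, at about 45 degrees. Do not bump the wire shelf over the press or shift the other jars, tins and cans.

Things in the scene. Friction and masses are not known exactly. Their poses are not given: they have to be found in the camera images.
- press: Sandwich press, black base, metal lid, fixed, on a wooden block 40 mm thick (x -175 to 135, y -158 to 158). Origin on top of the block, 40 mm above the worktop, under the press's middle; x to its back (panel and handle in front, at -x), z up. y -150 to 150, x -165 to 115; closed lid's top at z 116, x -70 to 105.
- press_panel (a point): Middle of the press's control panel, a metal slope across its whole front: in the press frame from z 40 at x -165 to z 74 mm at x -82, y -145 to 145. Its outward normal is (-0.375, 0, 0.927) in the press frame, 22 degrees from vertical.
- press_hinge (a point): Hinge axis of the press's lid, fixed: press frame (95, 0, 80) mm. The axis is parallel to the press's y.
- lid (a joint): Angle of the press's lid, rad: 0 closed and level, grows as its front goes up, 0.785 is 45 degrees, stop at 1.75. Stiff friction hinge: it stays at any angle where it is left; raising it takes about 8 to 10 N at the handle, whose bar then turns and rolls a little between the fingers. Lid 36 mm thick, 0.5 to 0.7 kg.
- lid_handle (a point): Middle of the lid's handle: round black bar, 20 mm diameter, 110 mm long over its round ends, parallel to the press's y, on two 14 mm arms at y -40 and 40. Closed it is at press frame (-125, 0, 100) mm, 45 mm clear of the lid's front, some 32 mm clear above the sloped panel. From the hinge axis it is 220 mm forward and 20 mm up in the lid's frame. The point turns with the lid.
- switch (a joint): The press's on/off knob on the sloped panel, rad: 0 on, 1.3 off; grows anticlockwise seen from outside along the panel's normal. Rests at either end, with an over-centre spring click between: resists with up to about 0.12 N m as far as 0.65, then snaps to off by itself.
- switch_grip (a point): On the knob's axis, 27 mm out from the panel, where to put the TCP: press frame (-134, -120, 82) mm; z is the panel's outward normal. Knob: 40 mm disc, 5 thick, with a grip bar across it 36 mm long, 12 thick, outer face 36 mm off the panel, white pointer line. Off: the bar points straight up the slope (ring mark). On: 1.3 rad clockwise of that (red dot). Site's x is the bar's direction.
- jar: Amber glass jar with yellow cap and paper label, 52 mm diameter, 85 mm high, 0.18 to 0.35 kg, starts upright on the press's closed lid, under the front edge of the wire shelf. Origin at the centre of its underside, z up along it.
- tray: Round blue ceramic pedestal tray (cake stand), 224 mm diameter, fixed, left or right of the press. Origin on the worktop under its middle; its floor 65 mm above the worktop, 218 mm across, rim up to 74 mm. Four places at 90 degrees, 70 mm from its middle (give or take 6): red tin, bottle and green tin take three; the fourth, across from the bottle, is free.
- shelf: White wire shelf on four thin legs over the rear of the press, fixed. Origin on the worktop under its middle, x to the back. Deck 200 mm deep (x), 510 wide (y), underside 408 and top 419 mm above the worktop; legs at x -90 and 90, y -247 and 247. Low tins and a packet, up to 70 mm high, lie on it. Leave it untouched.
- spice_a: Red spice tin with red cap on the tray, 52 mm diameter, 58 mm high. Leave where it is. Origin at the centre of its underside (so for all the loose things).
- spice_b: Green spice tin with green cap on the tray, 52 mm diameter, 58 mm high. Leave where it is.
- vinegar: Green glass bottle with black cap on the tray, 54 mm diameter, 118 mm high. Leave where it is.
- can_left: Red food can, 67 mm diameter, 100 mm high, on the worktop beside the press under the shelf. Leave where it is.
- can_right: Blue food can, 67 mm diameter, 100 mm high, on the worktop at the press's other side under the shelf. Leave where it is.
- pepper_mill: Dark wooden pepper mill, 46 mm diameter, 135 mm high, in front of the press. Leave where it is.
- fish_tin: Low round blue tin with steel lid, 60 mm diameter, 38 mm high, on the worktop in front of the press. Leave where it is.
- basket: White perforated basket with packets, fixed, on the side of the press away from the tray. 220 mm (x) by 170 mm (y), packets up to 175 mm high. Origin on the worktop under its middle.

How it is judged:
By the outcome, as a careful person would: the job done as asked, in the order asked, and still so for the second after the job is handed in, with the robot touching nothing.
It also fails if it takes over 72 s, if anything falls off the work surface, if the arm or the gripper's body presses on something with over 40 N, if the wrist force passes 120 N, or if a joint passes its speed limit or range.

## Robot

A 7-joint arm with a two-finger parallel gripper is mounted at the origin on the work surface. World frame = base frame: x ahead of the robot, y to its left, z up, the work surface at z = 0. Lengths are in m, angles in rad, forces in N, time in s.
With the tool pointing down it reaches from about 0.425 to 0.925 m from the base axis. Payload 6.8 kg.
Tool frame: the origin (TCP) lies between the finger pads, 19 mm behind the fingertips; this is the grasp point; z points along the fingers, y is the line along which they close (so a half turn about z gives the same grasp; the last joint's range is limited). The gripper opens to 85 mm and grips with 20 to 120 N. Pads are 22 mm wide; open, the fingers measure 114 mm over their backs; the gripper's body (76 mm by 85 mm) begins 54 mm behind the grasp point. The pads swing forward as they close: fully open they stand 13 mm farther back than shut.
Start: joints at [1.075, 0.477, 0.022, 1.555, -0.011, 1.109, -0.083], TCP at [0.255, -0.625, 0.25] pointing down, gripper open.
Joint ranges: [-2.96, 2.96], [-0.34, 2.1], [-1.41, 1.46], [0.24, 2.44], [-1.37, 4.51], [0.17, 1.92], [-2.96, 2.96]. Speed limits (rad/s): [2.39, 2.39, 3.14, 3.14, 3.14, 3.14, 3.14].

## Interface

Orientations are given as a rotation vector (axis times angle).
In Python, from bench import r gives the robot as it stands. The module is installed in compiled form; this text tells all that it offers.
- The arm moves only by the tool servo_tool, never from a script. Its argument "commands" is a list of rows, each a list of 7 numbers: the turn, a rotation vector about the world's x, y, z in degrees, then the shift along the world's x, y, z in mm, then the closure, from 0 (fully open) to 1 (shut). A call has 1 to 5 rows; each row is the pose to reach, as a shift and turn from the pose commanded when the call began; what a row does not reach only later rows make up. A row lasts 1/12 s, in which the tool goes at most 41.7 mm and 7.16 degrees, less where a joint would pass 70% of its speed; a pose out of reach is approached as far as the arm can. A call with a gripper value outside its range is refused whole. The fingers move at their own pace and stop on an object; "force" is the grip in N (left out, the last holds). Time passes only in rows, so rows that repeat a pose let the fingers close. It gives the time, the measured TCP pose, the force, the opening and the grip force at its end, in the units of the state.
- r.get_obs(): the state, without advancing time (a new reading comes with each control period).
- r.grab_frame(name): name is "side" or "top" or "wrist"; returns (picture, depth): 384x512x3 uint8, blue, green, red; 384x512 float32, m along the optical axis (not along the pixel's ray), 0 where there is no reading.
- r.camera_info(name): a dict with "vertical_fov" (degrees; the focal length in pixels is half the picture's height over the tangent of half this angle, whatever the lens; pixels are square), "cx", "cy" (the principal point, pixels), "cam_to_world" (4x4, takes a point from camera to world coordinates); the wrist camera has in their place "T_tool_cam" (4x4, takes a point from camera to tool coordinates, whose origin is the TCP and whose axes are the flange's). Camera axes: x right, y up, looking along -z (the intrinsics and any distortion apply to the point x, -y, -z); pixel columns grow to the right and rows downward; lengths in m; the calibration is good to about 2 mm. The wrist camera is an equidistant fisheye: a pixel r from the principal point sees the ray r / f radians off the axis. A picture is of the moment at which its call begins: read the wrist's pose just before it. camera_info takes no time and is no camera call.
- r.hand_in(): hands the job in; it is judged then, once.
The state is a dict: "clock": time; "joints": joint angles; "qvel": joint speeds; "tau": joint torques, N m; "tcp_pos": TCP position; "orientation": TCP orientation; "contact_force": force on the tool from outside, world axes, zero at the start; "moment": the same for the moment, N m; "grip_width": finger opening in m; "gripper_force": force on a finger pad.
Only numpy, scipy, OpenCV 4.12 (cv2) and the standard library are available. Lean on these libraries where they do the work, as an engineer would, in place of code of your own. Each camera call takes 0.05 s, during which the arm holds its last target. There are 200 camera calls.

## Working session

There is one attempt and no reset: what is moved stays moved. The work goes in short steps, Python scripts to look and compute and a tool call to move; the robot and the scene stay as the last step left them, time stands still between calls to the robot, and variables do not carry over. Pictures are saved under pics/ and viewed, at most 10 in all, crops included, and the job is handed in when it is done.

Besides the shell and the picture viewer there is one more tool, called by a JSON object that holds its "api" and its "payload". servo_tool: Moves the arm, as the interface text tells. Its arguments: {"type":"object","properties":{"commands":{"type":"array"},"force":{"type":"number"}},"required":["commands"]}

```bash
mkdir -p pics; cat > h.py <<'E'
import numpy as np, cv2
from bench import r
from scipy.spatial.transform import Rotation as R
def cloud(n):
    o=r.get_obs(); im,d=r.grab_frame(n); ci=r.camera_info(n)
    H,W=d.shape; f=H/2/np.tan(np.radians(ci["vertical_fov"])/2)
    u,v=np.meshgrid(np.arange(W),np.arange(H)); x=(u-ci["cx"])/f; y=(v-ci["cy"])/f
    if n=="wrist":
        t=np.hypot(x,y); k=np.tan(t)/np.maximum(t,1e-9); x,y=x*k,y*k
        T=np.eye(4);T[:3,:3]=R.from_rotvec(o["orientation"]).as_matrix();T[:3,3]=o["tcp_pos"];T=T@np.array(ci["T_tool_cam"])
    else: T=np.array(ci["cam_to_world"])
    P=np.stack([x*d,-y*d,-d],-1)@T[:3,:3].T+T[:3,3]; P[d==0]=np.nan
    return im,d,P
E
python3 - <<'E'
from h import *
o=r.get_obs(); print({k:np.round(v,3) for k,v in o.items()})
for n in ["top","side","wrist"]:
    ci=r.camera_info(n); print(n,{k:np.round(v,3).tolist() for k,v in ci.items() if not isinstance(v,str)})
    im,d,P=cloud(n); np.savez(f"{n}0.npz",im=im,d=d,P=P); cv2.imwrite(f"pics/{n}0.png",im)
a=np.hstack([cv2.imread("pics/top0.png"),cv2.imread("pics/side0.png")]); cv2.imwrite("pics/a0.png",cv2.resize(a,(800,300),interpolation=cv2.INTER_AREA))
E
```

```text
{'clock': np.float64(0.0), 'joints': array([ 1.075,  0.478,  0.022,  1.556, -0.011,  1.109, -0.083]), 'qvel': array([-0.001, -0.   ,  0.   , -0.002,  0.   , -0.   , -0.001]), 'tau': array([-0.0000e+00, -5.9645e+01,  1.6080e+00, -2.8119e+01,  1.2000e-02,
        9.0000e-03,  0.0000e+00]), 'tcp_pos': array([ 0.255, -0.624,  0.249]), 'orientation': array([-3.081e+00, -6.050e-01,  1.000e-03]), 'contact_force': array([ 0.205, -0.544,  0.549]), 'moment': array([ 0.006,  0.004, -0.003]), 'gripper_force': np.float64(0.0), 'grip_width': np.float64(0.086)}
top {'vertical_fov': 52.465, 'cx': 254.821, 'cy': 188.88, 'cam_to_world': [[0.026, 0.994, -0.107, 0.446], [-1.0, 0.027, 0.009, -0.003], [0.011, 0.107, 0.994, 1.4], [0.0, 0.0, 0.0, 1.0]]}
side {'vertical_fov': 42.61, 'cx': 250.257, 'cy': 189.615, 'cam_to_world': [[-1.0, 0.008, -0.001, 0.589], [-0.008, -0.95, 0.313, 0.482], [0.001, 0.313, 0.95, 1.516], [0.0, 0.0, 0.0, 1.0]]}
wrist {'vertical_fov': 65.706, 'cx': 258.105, 'cy': 190.78, 'T_tool_cam': [[-0.001, 0.957, 0.289, 0.074], [1.0, 0.001, 0.0, 0.001], [-0.0, 0.289, -0.957, -0.124], [0.0, 0.0, 0.0, 1.0]]}
```

View pics/top0.png

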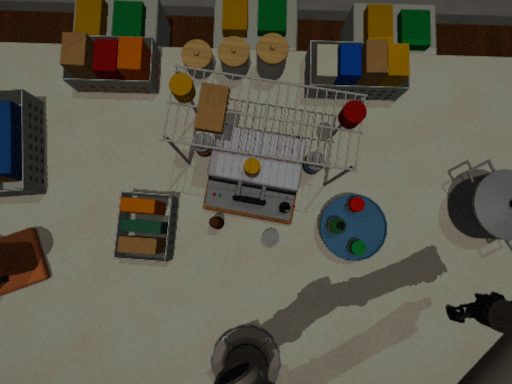

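View pics/side0.png

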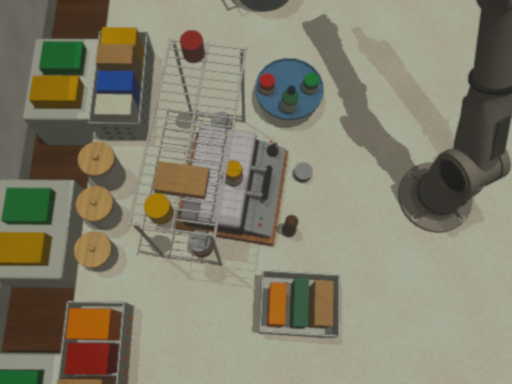

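Top view: tray at (352,226) with bottle (337,225), red (357,204) and green (357,246) tins. The free spot is around (370,225). Jar cap (252,167), handle (250,199), knob (285,207), mill (217,221), fish tin (270,237). The side view agrees.

```bash
python3 - <<'E'
from h import *
def blob(n,mask,lo,hi,xy=None):
    P=D[n]["P"]; m=mask&(P[...,2]>lo)&(P[...,2]<hi)
    if xy is not None: m&=(np.hypot(P[...,0]-xy[0],P[...,1]-xy[1])<xy[2])
    return P[m],np.argwhere(m)
D={n:np.load(n+"0.npz") for n in ["top","side"]}
for n in D:
    im=D[n]["im"];P=D[n]["P"];hsv=cv2.cvtColor(im,cv2.COLOR_BGR2HSV);h,s,v=[hsv[...,i].astype(int) for i in range(3)]
    print(n)
    yel=(h>15)&(h<32)&(s>150)
    red=((h<8)|(h>172))&(s>150); grn=(h>45)&(h<85)&(s>120); blue=(h>95)&(h<115)&(s>80)
    for nm,m,lo,hi in [("jarcap",yel,.2,.28),("red",red,.1,.14),("grn",grn,.1,.14),("tray",blue,.055,.085),("canL/R",red,.08,.11)]:
        q,pix=blob(n,m,lo,hi)
        if len(q):
            q2=q[np.abs(q[:,0]-.55)<.3]
            print(nm,len(q2),np.nanmean(q2,0).round(4),np.nanmin(q2,0).round(3),np.nanmax(q2,0).round(3))
    q,_=blob(n,blue&(P[...,0]<.8)&(P[...,1]<-.1),.062,.085)
    if len(q): (c,rr)=cv2.minEnclosingCircle(q[:,:2].astype(np.float32)); print("traycirc",np.round(c,4),round(rr,4))
    for nm,m,lo,hi,xy in [("bottle",v>0,.165,.2,(.45,-.27,.15)),("mill",v>0,.12,.15,(.46,.11,.06)),("fish",v>0,.03,.045,(.43,-.05,.05))]:
        q,_=blob(n,m,lo,hi,xy)
        if len(q): print(nm,len(q),np.mean(q,0).round(4))
    # handle: z .13-.155 dark
    q,_=blob(n,v<60,.14,.158,(.53,0,.09))
    if len(q)>5:
        (c,sz,a)=cv2.minAreaRect((q[:,:2]*1000).astype(np.float32)); print("handle",len(q),q.mean(0).round(4),c,sz,a)
    # lid top
    q,pix=blob(n,v>90,.146,.166,(.6,0,.25)); (c,sz,a)=cv2.minAreaRect((q[:,:2]*1000).astype(np.float32)); print("lid",len(q),c,sz,a)
    # wood block
    q,pix=blob(n,v>0,.03,.05,(.58,0,.28)); (c,sz,a)=cv2.minAreaRect((q[:,:2]*1000).astype(np.float32)); print("block",len(q),c,sz,a)
    q,pix=blob(n,v>0,.395,.425,(.7,0,.35)); (c,sz,a)=cv2.minAreaRect((q[:,:2]*1000).astype(np.float32)); print("shelf",len(q),c,sz,a, cv2.boxPoints((c,sz,a)).round().tolist())
    q,_=blob(n,v<70,.10,.14,(.5,-.1,.06)); 
    if len(q): print("knob",len(q),q.mean(0))
crops=np.hstack([cv2.resize(D["top"]["im"][130:260,195:325],(400,400),interpolation=3),cv2.resize(D["side"]["im"][115:245,185:315],(400,400),interpolation=3)])
cv2.imwrite("pics/b0.png",crops)
E
```

```text
top
jarcap 218 [0.6367 0.0043 0.2403] [ 0.306 -0.025  0.205] [0.664 0.728 0.25 ]
red 236 [ 0.5219 -0.2119  0.1228] [ 0.305 -0.376  0.1  ] [0.568 0.751 0.14 ]
grn 238 [ 0.4153 -0.282   0.1233] [ 0.379 -0.378  0.1  ] [0.62  0.324 0.14 ]
tray 2655 [ 0.4677 -0.3511  0.0672] [ 0.357 -0.465  0.056] [0.753 0.812 0.085]
canL/R 38 [0.4774 0.1635 0.0996] [ 0.316 -0.361  0.08 ] [0.711 0.755 0.109]
traycirc [ 0.5261 -0.3081] 0.1836
bottle 59 [ 0.4722 -0.2824  0.1835]
mill 99 [0.4738 0.1148 0.1312]
fish 223 [ 0.4254 -0.0718  0.0383]
handle 210 [0.5481 0.0046 0.1488] (569.00048828125, 1.6167182922363281) (109.08650207519531, 65.07557678222656) 80.90567016601562
lid 3437 (688.0526123046875, -17.506912231445312) (297.2622375488281, 173.59510803222656) 80.89183807373047
block 779 (614.7100830078125, -7.47137451171875) (500.95294189453125, 397.4920959472656) 77.13552856445312
shelf 3081 (741.5971069335938, -30.605255126953125) (514.77490234375, 206.9162139892578) 82.39991760253906 [[605.0, -272.0], [810.0, -299.0], [878.0, 211.0], [673.0, 238.0]]
knob 112 [ 0.52885997 -0.11221141  0.11839421]
side
jarcap 205 [0.637  0.002  0.2398] [ 0.617 -0.023  0.228] [0.656 0.024 0.248]
red 148 [ 0.5408 -0.3487  0.1221] [ 0.521 -0.372  0.114] [ 0.563 -0.326  0.132]
grn 170 [ 0.398  -0.3547  0.1222] [ 0.375 -0.381  0.115] [ 0.421 -0.329  0.13 ]
tray 1952 [ 0.4645 -0.3523  0.0649] [ 0.357 -0.466  0.055] [ 0.575 -0.239  0.081]<stdin>:16: RuntimeWarning: Mean of empty slice
Traceback (most recent call last):
ValueError: zero-size array to reduction operation fmin which has no identity
```

```bash
cat >> h.py <<'E'
def plan(pos,M):
    "turn (deg), shift (mm) from measured pose to target"
    o=r.get_obs(); R0=R.from_rotvec(o["orientation"])
    print("turn",np.degrees((R.from_matrix(M)*R0.inv()).as_rotvec()).round(1),"shift",((np.array(pos)-o["tcp_pos"])*1000).round(1))
def tool(yaw,tilt,spin):
    "tool z forward-down with tilt from vertical toward yaw; tool x at spin (deg, ccw from outside) from up-slope"
    z=R.from_euler("zy",[yaw,-tilt],degrees=True).apply([0,0,-1.])  # tilt>0 points forward
    up=R.from_euler("zy",[yaw,-tilt],degrees=True).apply([1.,0,0])
    x=R.from_rotvec(-z*np.radians(spin)).apply(up)
    return np.stack([x,np.cross(z,x),z],1)
E
python3 - <<'E'
from h import *
for n in ["top","side"]:
    D=np.load(n+"0.npz"); im=D["im"];P=D["P"];hsv=cv2.cvtColor(im,cv2.COLOR_BGR2HSV);h,s,v=[hsv[...,i].astype(int) for i in range(3)]
    z=P[...,2]; near=lambda x,y,rr:np.hypot(P[...,0]-x,P[...,1]-y)<rr
    def circ(nm,m):
        q=P[m][:,:2].astype(np.float32)*1000
        if len(q)>5: c,rr=cv2.minEnclosingCircle(q); print(n,nm,len(q),np.round(c,1),round(rr,1),q.mean(0).round(1))
    def rect(nm,m):
        m=cv2.morphologyEx(m.astype(np.uint8),cv2.MORPH_OPEN,np.ones((3,3)))>0
        q=P[m][:,:2].astype(np.float32)*1000
        if len(q)>5: print(n,nm,len(q),cv2.minAreaRect(q),np.median(P[m][:,2]).round(4))
    circ("jar",near(.637,.002,.05)&(z>.235)&(z<.25))
    circ("red",near(.54,-.35,.05)&(z>.115)&(z<.135)); circ("grn",near(.398,-.355,.05)&(z>.115)&(z<.135))
    circ("bottle",near(.47,-.28,.06)&(z>.172)&(z<.2)); circ("tray",near(.465,-.352,.14)&(z>.068)&(z<.08))
    circ("mill",near(.474,.115,.05)&(z>.12)&(z<.15)); circ("fish",near(.425,-.072,.05)&(z>.03)&(z<.05))
    rect("handle",near(.548,.0046,.065)&(z>.138)&(z<.16)&(v<70)&(P[...,0]<.572))
    rect("lid",near(.688,-.017,.19)&(z>.15)&(z<.162))
    rect("knob",near(.5195,-.112,.03)&(z>.117))
    rect("shelf",near(.74,-.03,.3)&(z>.40)&(z<.425))
print("tool z check",tool(0,22,0).round(2).tolist())
y=-9.1
M=tool(y,22,105.5); g=np.array([.5195,-.112,.122])
plan(g-.1*M[:,2],M); print(M[:,2])
D={n:np.load(n+"0.npz")["im"] for n in["top","side"]}
cv2.imwrite("pics/b0.png",np.hstack([cv2.resize(D["top"][140:240,200:300],(400,400),interpolation=2),cv2.resize(D["side"][120:220,205:305],(400,400),interpolation=2)]))
E
```

```text
top jar 213 [643.3  -1. ] 25.3 [642.3  -1.2]
top red 184 [ 543.6 -350.9] 25.4 [ 544.  -349.8]
top grn 189 [ 401.4 -354.5] 25.1 [ 401.9 -354.4]
top bottle 59 [ 472.3 -283.6] 12.8 [ 472.2 -282.4]
top tray 999 [ 469.3 -351.9] 114.4 [ 466.5 -355.4]
top mill 99 [474.1 116. ] 19.0 [473.8 114.8]
top fish 229 [425.8 -72.3] 29.6 [425.3 -72.4]
top handle 201 ((546.5635375976562, 5.211475372314453), (109.06043243408203, 19.916006088256836), 81.3946762084961) 0.1494
top lid 3658 ((659.32568359375, -12.47796630859375), (298.7478332519531, 231.22657775878906), 81.09217834472656) 0.1572
top knob 54 ((519.3972778320312, -111.48683166503906), (13.826619148254395, 32.85106658935547), 1.0839436054229736) 0.1301
top shelf 445 ((741.6552124023438, -29.440399169921875), (504.8755798339844, 206.9724884033203), 82.57219696044922) 0.4165
side jar 211 [637.6  -1.5] 25.7 [636.6  -1. ]
side red 176 [ 538.8 -350.4] 27.4 [ 540.1 -349.8]
side grn 178 [ 396.2 -355. ] 26.1 [ 397.7 -354.2]
side bottle 60 [ 465.  -284.5] 15.3 [ 467.4 -282.8]
side tray 648 [ 465.3 -352.8] 116.1 [ 466.5 -348.1]
side mill 112 [470.  117.2] 18.9 [470.1 117.5]
side fish 246 [421.3 -72.9] 30.1 [421.4 -71.8]
side handle 194 ((543.5773315429688, 6.667240142822266), (103.47801208496094, 18.130542755126953), 80.87255096435547) 0.1476
side lid 3311 ((682.806884765625, -16.601776123046875), (297.7958068847656, 171.75421142578125), 81.28621673583984) 0.1554
side knob 57 ((514.873779296875, -111.42005920410156), (13.883625984191895, 35.95475387573242), 7.254279136657715) 0.1295
side shelf 822 ((738.1841430664062, -31.406219482421875), (513.2034912109375, 207.0306396484375), 82.43257904052734) 0.4149
tool z check [[0.93, 0.0, 0.37], [0.0, -1.0, 0.0], [0.37, 0.0, -0.93]]
turn [-14.3 -18.9  73.2] shift [226.9 512.5 -34.5]
[ 0.37460659  0.         -0.92718385]
```

View pics/b0.png

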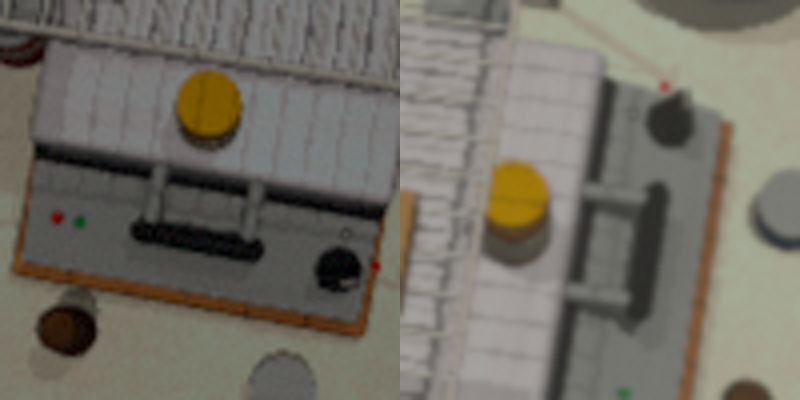

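Picture: pointer line faces right toward the red dot, so the knob is on. Jar cap sits just in front of the shelf edge; panel otherwise clear. The two views differ by about 4 mm in x, so I'll average them.

```bash
sed -i 's/"zy"/"ZY"/g' h.py; cat >> h.py <<'E'
yaw=-8.8; c,s=np.cos(np.radians(yaw)),np.sin(np.radians(yaw)); O=np.array([.668,-.0143,.04])
RP=np.array([[c,-s,0],[s,c,0],[0,0,1]])
press=lambda x,y,z: O+RP@np.array([x,y,z])/1000
def st():
    o=r.get_obs(); print({k:np.round(o[k],3).tolist() for k in ["clock","joints","tcp_pos","orientation","contact_force","moment","grip_width"]})
E
python3 - <<'E'
from h import *
g=press(-134,-120,82); M=tool(yaw,22,105.5); print(g, M[:,2]); plan(g-.1*M[:,2],M)
E
```

```text
[ 0.5172191 -0.1123873  0.122    ] [ 0.37019687 -0.0573095  -0.92718385]
turn [-17.  -16.5  73.5] shift [225.1 517.8 -34.5]
```

{"api": "servo_tool", "payload": {"commands": [[-1.1,-1.1,4.9,15,35,8,0.3],[-2.3,-2.2,9.8,30,69,16,0.3],[-3.4,-3.3,14.7,45,104,24,0.3],[-4.5,-4.4,19.6,60,138,32,0.3],[-5.7,-5.5,24.5,75,173,40,0.3]]}}

```text
clock: 0.57
tcp_pos: [0.3307, -0.4501, 0.2901]
orientation: [2.773, 1.206, 0.113]
contact_force: [0.9, 0.6, 0.3]
grip_width: 0.0598
gripper_force: 0.0
```

{"api": "servo_tool", "payload": {"commands": [[-1.1,-1.1,4.9,15,35,0,0.3],[-2.3,-2.2,9.8,30,69,0,0.3],[-3.4,-3.3,14.7,45,104,0,0.3],[-4.5,-4.4,19.6,60,138,0,0.3],[-5.7,-5.5,24.5,75,173,0,0.3]]}}

```text
clock: 0.98
tcp_pos: [0.4054, -0.2771, 0.29]
orientation: [2.356, 1.704, 0.213]
contact_force: [0.5, 0.4, -0.6]
grip_width: 0.0598
gripper_force: 0.0
```

{"api": "servo_tool", "payload": {"commands": [[-1.1,-1.1,4.9,15,35,-10,0.3],[-2.3,-2.2,9.8,30,69,-20,0.3],[-3.4,-3.3,14.7,45,104,-40,0.3],[-4.5,-4.4,19.6,60,138,-60,0.3],[-5.7,-5.5,24.5,75,172,-70,0.3]]}}

```text
clock: 1.4
tcp_pos: [0.4793, -0.1053, 0.2183]
orientation: [1.859, 2.098, 0.297]
contact_force: [-0.3, -1.5, -0.7]
grip_width: 0.0594
gripper_force: 0.0
```

{"api": "servo_tool", "payload": {"commands": [[0,0,0,0,0,0,0.3],[0,0,0,0,0,0,0.3],[0,0,0,0,0,0,0.3]]}}

```text
clock: 1.65
tcp_pos: [0.48, -0.1072, 0.22]
orientation: [1.863, 2.093, 0.297]
contact_force: [-0.4, -0.7, -0.3]
grip_width: 0.0594
gripper_force: 0.0
```

```bash
python3 - <<'E'
from h import *
st()
im,d,P=cloud("wrist"); cv2.imwrite("pics/w1.png",im); np.savez("w1.npz",im=im,P=P)
g=press(-134,-120,82); M=tool(yaw,22,105.5); plan(g-.1*M[:,2],M)
q=P[(np.hypot(P[...,0]-g[0],P[...,1]-g[1])<.035)]; n=RP@np.array([-.375,0,.927]); h=(q-press(-134,-120,82))@n
m=(h>.004)&(h<.013); print(m.sum(), h[m].mean()); 
if m.sum()>20: print(cv2.minAreaRect(((q[m]-g)@np.stack([RP@np.array([.927,0,.375]),RP@np.array([0,1.,0])],1)*1000).astype(np.float32)))
E
```

```text
{'clock': 1.65, 'joints': [0.588, 0.082, -0.529, 2.245, 0.17, 0.446, 0.045], 'tcp_pos': [0.48, -0.107, 0.22], 'orientation': [1.863, 2.093, 0.297], 'contact_force': [-0.434, -0.671, -0.257], 'moment': [-0.031, 0.409, -0.018], 'grip_width': 0.059}
turn [0.  0.1 0.1] shift [ 0.1  1.3 -5.5]
677 0.0085183446125861
((1.6800651550292969, -0.8231620788574219), (11.986907005310059, 35.543914794921875), 14.918410301208496)
```

View pics/w1.png

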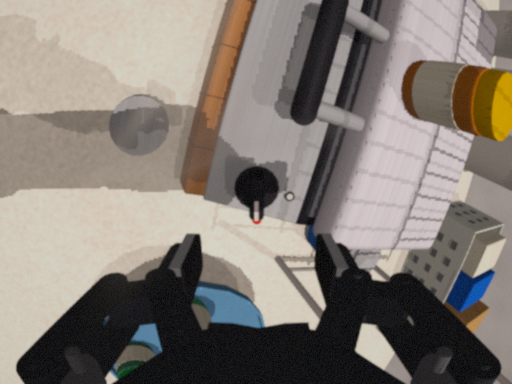

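Wrist view: the knob at (257,190) with its pointer down toward the red dot, handle bar around (320,60), jar at (460,95). Measured knob offset is under 2 mm and its bar angle matches. Going down to grip it.

{"api": "servo_tool", "payload": {"commands": [[0,0,0,10,-1,-24,0.5],[0,0,0,19,-2,-49,0.5],[0,0,0,29,-4,-73,0.5],[0,0,0,38,-5,-97,0.5],[0,0,0,38,-5,-97,0.5]]}}

```text
clock: 2.12
tcp_pos: [0.5174, -0.1132, 0.1196]
orientation: [1.867, 2.095, 0.293]
contact_force: [-0.1, -0.8, -0.2]
grip_width: 0.0425
gripper_force: 0.0
```

{"api": "servo_tool", "payload": {"commands": [[0,0,0,0,0,0,1],[0,0,0,0,0,0,1],[0,0,0,0,0,0,1],[0,0,0,0,0,0,1],[0,0,0,0,0,0,1]], "force": 35}}

```text
clock: 2.53
tcp_pos: [0.517, -0.1129, 0.1239]
orientation: [1.864, 2.092, 0.295]
contact_force: [-6.8, 0.3, 5.9]
grip_width: 0.0118
gripper_force: 36.8
```

{"api": "servo_tool", "payload": {"commands": [[0,0,0,0,0,0,1],[0,0,0,0,0,0,1]]}}

```text
clock: 2.7
tcp_pos: [0.5171, -0.1129, 0.1239]
orientation: [1.864, 2.092, 0.295]
contact_force: [-7.5, -0.6, 6.5]
grip_width: 0.0109
gripper_force: 36.8
```

```bash
python3 - <<'E'
from h import *
st(); print(RP@np.array([-.375,0,.927])*78)
E
```

```text
{'clock': 2.7, 'joints': [0.365, 0.304, -0.325, 2.266, 0.575, 0.237, -0.349], 'tcp_pos': [0.517, -0.113, 0.124], 'orientation': [1.864, 2.092, 0.295], 'contact_force': [-7.5, -0.626, 6.465], 'moment': [0.054, 1.402, -0.175], 'grip_width': 0.011}
[-28.90568016   4.47483571  72.306     ]
```

Gripped (opening 11 mm). Turning anticlockwise about the panel normal.

{"api": "servo_tool", "payload": {"commands": [[-1.9,0.3,4.6,0,0,0,1],[-3.7,0.6,9.3,0,0,0,1],[-5.6,0.9,13.9,0,0,0,1],[-7.4,1.1,18.5,0,0,0,1],[-9.3,1.4,23.2,0,0,0,1]]}}

```text
clock: 3.12
tcp_pos: [0.5169, -0.1129, 0.1239]
orientation: [1.347, 2.423, 0.186]
contact_force: [-9.5, 0.4, 6.3]
grip_width: 0.0112
gripper_force: 37.0
```

{"api": "servo_tool", "payload": {"commands": [[-1.9,0.3,4.6,0,0,0,1],[-3.7,0.6,9.3,0,0,0,1],[-5.6,0.9,13.9,0,0,0,1],[-7.4,1.1,18.5,0,0,0,1],[-9.3,1.4,23.2,0,0,0,1]]}}

```text
clock: 3.53
tcp_pos: [0.5167, -0.113, 0.1238]
orientation: [0.784, 2.644, 0.071]
contact_force: [-9.3, 1.0, 6.7]
grip_width: 0.0112
gripper_force: 37.2
```

{"api": "servo_tool", "payload": {"commands": [[-1.9,0.3,4.6,0,0,0,1],[-3.7,0.6,9.3,0,0,0,1],[-5.6,0.9,13.9,0,0,0,1],[-7.4,1.1,18.5,0,0,0,1],[-9.3,1.4,23.2,0,0,0,1]]}}

```text
clock: 3.95
tcp_pos: [0.5166, -0.1132, 0.1238]
orientation: [0.193, 2.75, -0.046]
contact_force: [-9.7, -0.8, 8.1]
grip_width: 0.0114
gripper_force: 37.6
```

```bash
python3 - <<'E'
from h import *
st(); g=press(-134,-120,82); plan(g,tool(yaw,22,180))
E
```

```text
{'clock': 3.95, 'joints': [0.647, 0.353, -0.648, 2.249, 0.866, 0.32, 0.71], 'tcp_pos': [0.517, -0.113, 0.124], 'orientation': [0.193, 2.75, -0.046], 'contact_force': [-9.66, -0.763, 8.065], 'moment': [0.195, 1.727, -0.44], 'grip_width': 0.011}
turn [ 0.4  0.1 -0.7] shift [ 0.6  0.8 -1.8]
```

{"api": "servo_tool", "payload": {"commands": [[0,0,0,0,0,0,0.5],[0,0,0,0,0,0,0.5],[0,0,0,0,0,0,0.5]]}}

```text
clock: 4.2
tcp_pos: [0.5191, -0.1123, 0.1242]
orientation: [0.199, 2.746, -0.041]
contact_force: [0.6, -0.0, -0.2]
grip_width: 0.0427
gripper_force: 0.0
```

{"api": "servo_tool", "payload": {"commands": [[0,0,0,-7,1,19,0.5],[0,0,0,-15,2,37,0.2],[0,0,0,-29,4,74,0],[0,0,0,-40,6,100,0],[0,0,0,-40,6,100,0]]}}

```text
clock: 4.62
tcp_pos: [0.4792, -0.1073, 0.2278]
orientation: [0.202, 2.742, -0.045]
contact_force: [0.4, -0.9, -0.5]
grip_width: 0.085
gripper_force: 0.0
```

```bash
python3 - <<'E'
from h import *
st(); M=tool(yaw,30,180); j=np.array([.640,-.001,.208]); plan(j-.1*M[:,2],M)
im,d,P=cloud("top"); cv2.imwrite("pics/t2.png",cv2.resize(im[140:240,200:300],(400,400),interpolation=2))
im,d,P=cloud("wrist"); np.savez("w2.npz",im=im,P=P); a=im
cv2.imwrite("pics/t2.png",np.hstack([cv2.imread("pics/t2.png"),cv2.resize(a,(400,400))]))
z=P[...,2]; m=(np.hypot(P[...,0]-.64,P[...,1])<.045)&(z>.17)&(z<.25)
q=P[m]; print(len(q)); 
for lo in (.17,.19,.21,.238):
    k=q[(q[:,2]>lo)&(q[:,2]<lo+.02)]; 
    if len(k): print(lo,k.min(0),k.max(0),cv2.minEnclosingCircle(k[:,:2].astype(np.float32)))
E
```

```text
{'clock': 4.617, 'joints': [1.073, 0.128, -1.032, 2.221, 0.317, 0.48, 1.236], 'tcp_pos': [0.479, -0.107, 0.228], 'orientation': [0.202, 2.742, -0.045], 'contact_force': [0.435, -0.881, -0.531], 'moment': [0.076, 0.382, 0.01], 'grip_width': 0.085}
turn [-0.9 -7.4 -0.3] shift [111.4 114.   66.8]
959
0.21 [ 0.61543366 -0.01476104  0.22007942] [0.62098868 0.00733198 0.22998031] ((0.6196579933166504, -0.0037145318929105997), 0.011226370930671692)
0.238 [ 0.61598996 -0.02447184  0.23805672] [0.66405493 0.01757869 0.24203993] ((0.6396616101264954, -0.0036496007815003395), 0.025056900456547737)
```

View pics/t2.png

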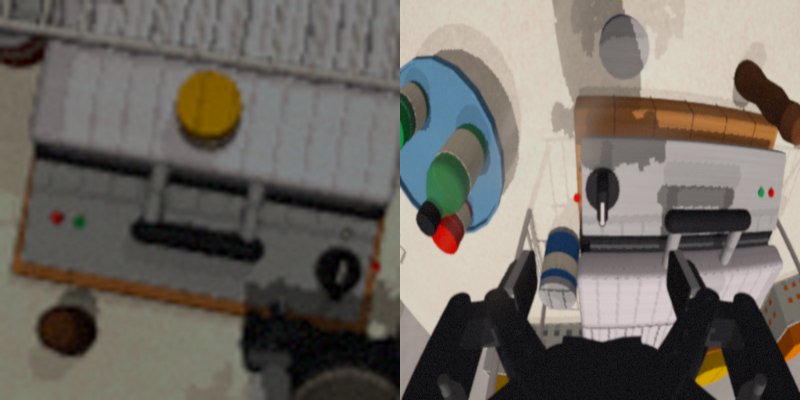

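The knob now points up the slope at the ring mark: off. Next, approach the jar tilted from the front.

{"api": "servo_tool", "payload": {"commands": [[-0.2,-2,0,15,28,25,0],[-0.4,-4,0,40,56,45,0],[-0.7,-6,-0.2,70,85,60,0],[-0.9,-7.4,-0.3,111,113,67,0],[-0.9,-7.4,-0.3,111,113,67,0]]}}

```text
clock: 5.13
tcp_pos: [0.5933, 0.0138, 0.2916]
orientation: [0.186, 2.613, -0.042]
contact_force: [0.2, 0.2, 0.9]
grip_width: 0.0854
gripper_force: 0.0
```

```bash
python3 - <<'E'
from h import *
st(); M=tool(yaw,30,180); j=np.array([.640,-.002,.208]); plan(j,M)
E
```

```text
{'clock': 5.133, 'joints': [0.694, 0.205, -1.0, 2.035, 0.677, 0.598, 0.682], 'tcp_pos': [0.593, 0.014, 0.292], 'orientation': [0.186, 2.613, -0.042], 'contact_force': [0.2, 0.208, 0.869], 'moment': [0.072, 0.509, 0.005], 'grip_width': 0.085}
turn [-0.3  0.  -0.7] shift [ 46.7 -15.8 -83.6]
```

{"api": "servo_tool", "payload": {"commands": [[0,0,0,0,0,0,0],[0,0,0,12,-2,-22,0],[0,0,0,25,-4,-44,0],[0,0,0,37,-6,-65,0],[0,0,0,50,-8,-87,0]]}}

```text
clock: 5.55
tcp_pos: [0.6386, -0.0013, 0.2001]
orientation: [0.194, 2.621, -0.051]
contact_force: [-0.1, 0.6, 0.9]
grip_width: 0.0855
gripper_force: 0.0
```

{"api": "servo_tool", "payload": {"commands": [[0,0,0,0,0,0,0],[0,0,0,0,0,0,0]]}}

```text
clock: 5.72
tcp_pos: [0.6378, -0.001, 0.2004]
orientation: [0.194, 2.623, -0.049]
contact_force: [0.2, 0.7, 1.1]
grip_width: 0.0856
gripper_force: 0.0
```

```bash
python3 - <<'E'
from h import *
st(); M=tool(yaw,30,180); j=np.array([.640,-.002,.208]); plan(j,M)
im,d,P=cloud("side"); cv2.imwrite("pics/s3.png",cv2.resize(im[100:250,160:310],(500,500),interpolation=2))
E
```

```text
{'clock': 5.717, 'joints': [0.503, 0.4, -0.811, 2.036, 1.019, 0.535, 0.398], 'tcp_pos': [0.638, -0.001, 0.2], 'orientation': [0.194, 2.623, -0.049], 'contact_force': [0.215, 0.653, 1.064], 'moment': [0.059, 0.534, -0.015], 'grip_width': 0.086}
turn [-0.2 -0.6 -0.3] shift [ 2.2 -1.   7.6]
```

View pics/s3.png

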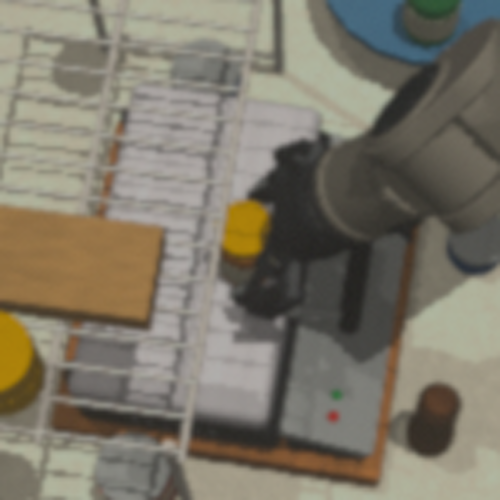

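The jar's cap (245,228) stands between the open fingers, clear of the shelf edge. Gripping after a 5 mm rise.

{"api": "servo_tool", "payload": {"commands": [[0,0,0,1,-1,5,0],[0,0,0,1,-1,5,0.3],[0,0,0,1,-1,5,0.6],[0,0,0,1,-1,5,0.6],[0,0,0,1,-1,5,0.6]], "force": 40}}

```text
clock: 6.18
tcp_pos: [0.6406, -0.0021, 0.2094]
orientation: [0.195, 2.616, -0.05]
contact_force: [-3.5, -0.5, 7.8]
grip_width: 0.0512
gripper_force: 42.0
```

{"api": "servo_tool", "payload": {"commands": [[0,0,0,0,0,0,0.7],[0,0,0,0,0,0,0.7],[0,0,0,0,0,0,0.7]]}}

```text
clock: 6.43
tcp_pos: [0.6407, -0.0021, 0.2094]
orientation: [0.195, 2.616, -0.051]
contact_force: [-5.5, -1.1, 8.1]
grip_width: 0.0512
gripper_force: 42.0
```

```bash
python3 - <<'E'
from h import *
st()
E
```

```text
{'clock': 6.433, 'joints': [0.516, 0.391, -0.823, 2.026, 1.002, 0.542, 0.418], 'tcp_pos': [0.641, -0.002, 0.209], 'orientation': [0.195, 2.616, -0.051], 'contact_force': [-5.453, -1.108, 8.103], 'moment': [-0.219, 0.563, -0.217], 'grip_width': 0.051}
```

{"api": "servo_tool", "payload": {"commands": [[0,0,0,0,0,6,0.7],[0,0,0,0,0,14,0.7],[0,0,0,-10,0,26,0.7],[0,0,0,-35,0,42,0.7],[0,0,0,-65,-5,60,0.7]]}}

```text
clock: 6.85
tcp_pos: [0.5749, -0.0057, 0.2678]
orientation: [0.194, 2.62, -0.046]
contact_force: [-0.2, -0.8, 0.2]
grip_width: 0.0512
gripper_force: 42.4
```

{"api": "servo_tool", "payload": {"commands": [[0,0,0,-20,-20,12,0.7],[0,0,0,-40,-42,22,0.7],[0,0,0,-58,-70,25,0.7],[0,0,0,-70,-100,25,0.7],[0,0,0,-80,-130,25,0.7]]}}

```text
clock: 7.27
tcp_pos: [0.5006, -0.1199, 0.2926]
orientation: [0.192, 2.621, -0.051]
contact_force: [0.5, -0.5, -1.7]
grip_width: 0.0508
gripper_force: 42.4
```

```bash
python3 - <<'E'
from h import *
st(); M=tool(yaw,30,180); plan([.468,-.422,.28],M)
E
```

```text
{'clock': 7.267, 'joints': [1.218, -0.005, -1.071, 2.176, -0.01, 0.453, 1.579], 'tcp_pos': [0.501, -0.12, 0.293], 'orientation': [0.192, 2.621, -0.051], 'contact_force': [0.505, -0.501, -1.687], 'moment': [0.151, 0.72, -0.014], 'grip_width': 0.051}
turn [-0.1 -0.5 -0.4] shift [ -32.6 -302.1  -12.6]
```

{"api": "servo_tool", "payload": {"commands": [[0,0,0,-4,-30,0,0.7],[0,0,0,-8,-60,0,0.7],[0,0,0,-12,-90,0,0.7],[0,0,0,-16,-120,0,0.7],[0,0,0,-18,-150,0,0.7]]}}

```text
clock: 7.68
tcp_pos: [0.4824, -0.271, 0.2921]
orientation: [0.194, 2.622, -0.049]
contact_force: [1.2, 1.0, -2.0]
grip_width: 0.0509
gripper_force: 42.4
```

{"api": "servo_tool", "payload": {"commands": [[0,0,0,-3,-30,0,0.7],[0,0,0,-6,-60,0,0.7],[0,0,0,-9,-90,0,0.7],[0,0,0,-10,-115,0,0.7],[0,0,0,-10,-136,0,0.7]]}}

```text
clock: 8.1
tcp_pos: [0.4723, -0.4081, 0.2919]
orientation: [0.197, 2.622, -0.049]
contact_force: [-0.8, -0.2, -1.2]
grip_width: 0.051
gripper_force: 42.4
```

{"api": "servo_tool", "payload": {"commands": [[0,0,0,0,0,0,0.7],[0,0,0,0,0,0,0.7],[0,0,0,0,0,0,0.7]]}}

```text
clock: 8.35
tcp_pos: [0.4735, -0.4047, 0.292]
orientation: [0.194, 2.622, -0.047]
contact_force: [-0.2, 0.2, -2.0]
grip_width: 0.0511
gripper_force: 42.4
```

```bash
python3 - <<'E'
from h import *
st(); M=tool(yaw,30,180); plan([.468,-.422,.18],M)
im,d,P=cloud("top"); cv2.imwrite("pics/t4.png",im); np.savez("t4.npz",im=im,P=P)
im,d,Q=cloud("side"); cv2.imwrite("pics/s4.png",im); np.savez("s4.npz",im=im,P=Q)
cv2.imwrite("pics/ts4.png",np.hstack([cv2.resize(cv2.imread("pics/t4.png")[170:290,290:410],(400,400)),cv2.resize(im[30:150,220:340],(400,400))]))
h=cv2.cvtColor(im,cv2.COLOR_BGR2HSV)
for nm,I,P in(("t",cv2.imread("pics/t4.png"),P),("s",im,Q)):
    h=cv2.cvtColor(I,cv2.COLOR_BGR2HSV); m=(h[...,0]>15)&(h[...,0]<32)&(h[...,1]>150)&(np.hypot(P[...,0]-.47,P[...,1]+.42)<.08)&(P[...,2]>.2)
    q=P[m]; 
    if len(q): print(nm,len(q),q.mean(0),q.max(0),q.min(0))
E
```

```text
{'clock': 8.35, 'joints': [1.474, 0.296, -0.857, 1.916, -0.065, 0.583, 2.159], 'tcp_pos': [0.474, -0.405, 0.292], 'orientation': [0.194, 2.622, -0.047], 'contact_force': [-0.203, 0.169, -1.987], 'moment': [0.084, 0.711, 0.021], 'grip_width': 0.051}
turn [-0.2 -0.6 -0.4] shift [  -5.5  -17.3 -112. ]
t 241 [ 0.47685716 -0.4027481   0.32716471] [ 0.49699834 -0.34185701  0.43532783] [ 0.43710202 -0.44777556  0.30583819]
s 175 [ 0.47687794 -0.40085752  0.32211301] [ 0.49520346 -0.37478799  0.34864794] [ 0.45460004 -0.43169006  0.30380702]
```

View pics/ts4.png

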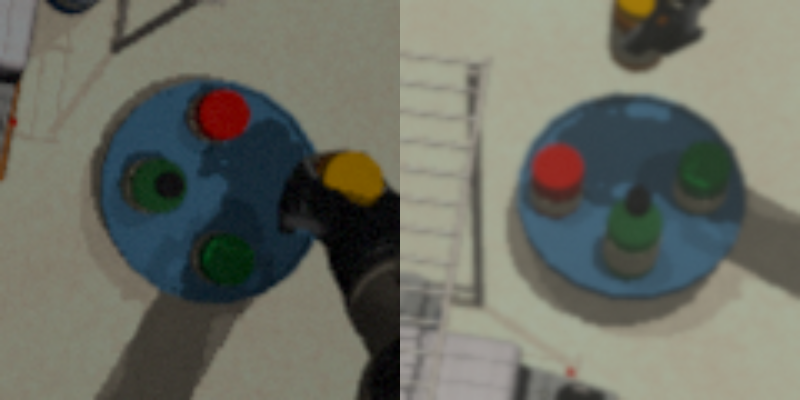

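Jar held upright above the tray's right side; the free place is empty, tins left and front. Lowering.

{"api": "servo_tool", "payload": {"commands": [[0,0,0,-5,-17,-10,0.7],[0,0,0,-5,-17,-35,0.7],[0,0,0,-5,-17,-65,0.7],[0,0,0,-5,-17,-95,0.7],[0,0,0,-5,-17,-120,0.7]]}}

```text
clock: 8.87
tcp_pos: [0.4682, -0.4215, 0.1707]
orientation: [0.193, 2.622, -0.048]
contact_force: [-0.7, -0.6, -2.0]
grip_width: 0.051
gripper_force: 42.5
```

{"api": "servo_tool", "payload": {"commands": [[0,0,0,0,0,-15,0.7],[0,0,0,0,0,-28,0.7],[0,0,0,0,0,-36,0.7],[0,0,0,0,0,-40,0.7],[0,0,0,0,0,-40,0.7]]}}

```text
clock: 9.28
tcp_pos: [0.4687, -0.4221, 0.132]
orientation: [0.194, 2.622, -0.048]
contact_force: [-0.4, 0.4, -1.7]
grip_width: 0.0509
gripper_force: 42.5
```

{"api": "servo_tool", "payload": {"commands": [[0,0,0,0,0,0,0.7],[0,0,0,0,0,0,0.7]]}}

```text
clock: 9.45
tcp_pos: [0.4692, -0.4232, 0.1335]
orientation: [0.194, 2.62, -0.05]
contact_force: [-0.9, -0.0, -1.6]
grip_width: 0.0512
gripper_force: 42.5
```

```bash
python3 - <<'E'
from h import *
st(); M=tool(yaw,30,180); plan([.468,-.422,.118],M)
E
```

```text
{'clock': 9.45, 'joints': [1.327, 0.52, -0.686, 2.033, 0.093, 0.262, 2.119], 'tcp_pos': [0.469, -0.423, 0.133], 'orientation': [0.194, 2.62, -0.05], 'contact_force': [-0.95, -0.014, -1.56], 'moment': [0.1, 0.653, 0.005], 'grip_width': 0.051}
turn [-0.1 -0.5 -0.3] shift [ -1.2   1.2 -15.5]
```

{"api": "servo_tool", "payload": {"commands": [[0,0,0,0,1,-3,0.7],[0,0,0,0,1,-6,0.7],[0,0,0,0,1,-9,0.7],[0,0,0,0,1,-11,0.7],[0,0,0,0,1,-11,0.7]]}}

```text
clock: 9.87
tcp_pos: [0.4683, -0.4216, 0.1207]
orientation: [0.195, 2.622, -0.048]
contact_force: [-0.3, -0.3, -2.6]
grip_width: 0.0513
gripper_force: 42.5
```

{"api": "servo_tool", "payload": {"commands": [[0,0,0,0,0,-1,0.7],[0,0,0,0,0,-2,0.7],[0,0,0,0,0,-2,0.7]]}}

```text
clock: 10.12
tcp_pos: [0.4686, -0.4218, 0.1191]
orientation: [0.195, 2.621, -0.048]
contact_force: [-0.0, -0.8, -1.3]
grip_width: 0.0511
gripper_force: 42.5
```

{"api": "servo_tool", "payload": {"commands": [[0,0,0,0,0,-1,0.7],[0,0,0,0,0,-2,0.7],[0,0,0,0,0,-2,0.7]]}}

```text
clock: 10.37
tcp_pos: [0.4689, -0.4219, 0.1185]
orientation: [0.194, 2.62, -0.05]
contact_force: [-6.5, 3.7, 11.2]
grip_width: 0.0511
gripper_force: 44.2
```

```bash
python3 - <<'E'
from h import *
st()
E
```

```text
{'clock': 10.367, 'joints': [1.308, 0.54, -0.665, 2.043, 0.106, 0.231, 2.112], 'tcp_pos': [0.469, -0.422, 0.119], 'orientation': [0.194, 2.62, -0.05], 'contact_force': [-6.533, 3.691, 11.239], 'moment': [0.71, 0.638, 0.297], 'grip_width': 0.051}
```

Touch felt at the expected height. Releasing and backing out along the tool.

{"api": "servo_tool", "payload": {"commands": [[0,0,0,0,0,1,0.4],[0,0,0,0,0,1,0.2],[0,0,0,0,0,1,0],[0,0,0,0,0,1,0],[0,0,0,0,0,1,0]]}}

```text
clock: 10.78
tcp_pos: [0.4688, -0.4219, 0.1183]
orientation: [0.195, 2.621, -0.049]
contact_force: [-0.8, 0.4, 0.4]
grip_width: 0.0855
gripper_force: 0.0
```

{"api": "servo_tool", "payload": {"commands": [[0,0,0,-7,1,13,0],[0,0,0,-17,3,30,0],[0,0,0,-32,5,56,0],[0,0,0,-49,8,87,0],[0,0,0,-60,10,115,0]]}}

```text
clock: 11.2
tcp_pos: [0.4074, -0.4113, 0.2339]
orientation: [0.195, 2.622, -0.047]
contact_force: [-0.2, -0.2, 0.4]
grip_width: 0.0853
gripper_force: 0.0
```

{"api": "servo_tool", "payload": {"commands": [[0,0,0,0,20,25,0.3],[0,0,0,0,50,50,0.4],[0,0,0,0,85,60,0.4],[0,0,0,0,120,65,0.4],[0,0,0,0,150,65,0.4]]}}

```text
clock: 11.62
tcp_pos: [0.4096, -0.2599, 0.2986]
orientation: [0.193, 2.621, -0.049]
contact_force: [-0.2, 0.7, 0.9]
grip_width: 0.0516
gripper_force: 0.0
```

```bash
python3 - <<'E'
from h import *
st(); M=tool(yaw,35,90); h=press(-125,0,100); print(h,M[:,2]); plan(h-.12*M[:,2],M)
im,d,P=cloud("top"); cv2.imwrite("pics/t5.png",im[130:290,190:410])
h=cv2.cvtColor(im,cv2.COLOR_BGR2HSV); m=(h[...,0]>15)&(h[...,0]<32)&(h[...,1]>150)&(np.hypot(P[...,0]-.47,P[...,1]+.42)<.08)&(P[...,2]>.1)
q=P[m]; print(len(q),q.mean(0),q[:,2].std())
im,d,Q=cloud("side"); cv2.imwrite("pics/ts5.png",np.hstack([cv2.resize(cv2.imread("pics/t5.png"),(440,320)),cv2.resize(im[20:180,220:400],(360,320))]))
E
```

```text
{'clock': 11.617, 'joints': [1.914, -0.069, -1.239, 2.184, -0.576, 0.597, 2.504], 'tcp_pos': [0.41, -0.26, 0.299], 'orientation': [0.193, 2.621, -0.049], 'contact_force': [-0.159, 0.714, 0.923], 'moment': [0.151, 0.51, -0.002], 'grip_width': 0.052}
[0.54447145 0.00482323 0.14      ] [ 0.56682451 -0.08774907 -0.81915204]
turn [ 46.8 -11.4 -76.5] shift [ 66.9 275.3 -60.3]
206 [ 0.47022735 -0.41779602  0.14949795] 0.005599439371313664
```

View pics/ts5.png

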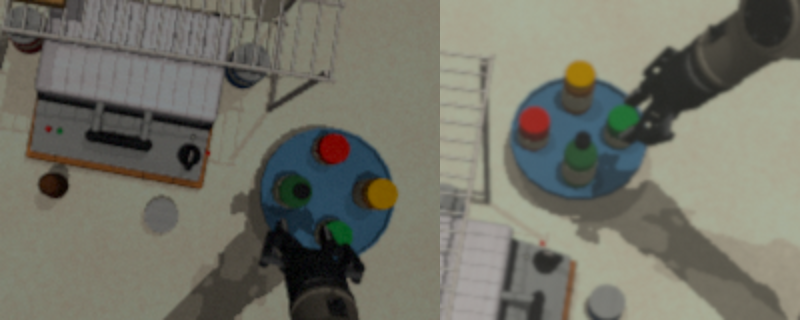

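Both views: amber jar upright in the free place beside green tin, red tin and bottle; all else in place; knob up. Now going to the handle.

{"api": "servo_tool", "payload": {"commands": [[3.1,-0.8,-5.1,4,18,0,0.4],[6.2,-1.5,-10.2,9,37,0,0.4],[9.4,-2.3,-15.3,13,55,0,0.4],[12.5,-3,-20.4,18,74,0,0.4],[15.6,-3.8,-25.5,22,92,0,0.4]]}}

```text
clock: 12.13
tcp_pos: [0.431, -0.1692, 0.2985]
orientation: [0.861, 2.458, 0.161]
contact_force: [0.2, -0.1, -0.0]
grip_width: 0.0516
gripper_force: 0.0
```

{"api": "servo_tool", "payload": {"commands": [[3.1,-0.8,-5.1,4,18,0,0.4],[6.2,-1.5,-10.2,9,37,0,0.4],[9.4,-2.3,-15.3,13,55,0,0.4],[12.5,-3,-20.4,18,74,0,0.4],[15.6,-3.8,-25.5,22,92,0,0.4]]}}

```text
clock: 12.55
tcp_pos: [0.4527, -0.0785, 0.2985]
orientation: [1.459, 2.155, 0.357]
contact_force: [-0.4, 0.3, 0.6]
grip_width: 0.0515
gripper_force: 0.0
```

{"api": "servo_tool", "payload": {"commands": [[3.1,-0.8,-5.1,4,18,0,0.4],[6.2,-1.5,-10.2,9,37,-10,0.4],[9.4,-2.3,-15.3,13,55,-20,0.4],[12.5,-3,-20.4,18,74,-35,0.4],[15.6,-3.8,-25.5,23,91,-50,0.4]]}}

```text
clock: 12.97
tcp_pos: [0.4667, -0.0021, 0.2586]
orientation: [1.925, 1.793, 0.494]
contact_force: [-1.5, -1.1, -0.2]
grip_width: 0.0518
gripper_force: 0.0
```

{"api": "servo_tool", "payload": {"commands": [[0,0,0,0,0,0,0.4],[0,0,0,0,0,0,0.4],[0,0,0,0,0,0,0.4]]}}

```text
clock: 13.22
tcp_pos: [0.4666, -0.0047, 0.2598]
orientation: [1.919, 1.798, 0.492]
contact_force: [-0.9, -0.5, 0.9]
grip_width: 0.0511
gripper_force: 0.0
```

```bash
python3 - <<'E'
from h import *
st(); M=tool(yaw,35,90); h=press(-125,0,100); plan(h-.12*M[:,2],M)
im,d,P=cloud("wrist"); cv2.imwrite("pics/w6.png",im)
v=cv2.cvtColor(im,cv2.COLOR_BGR2HSV)[...,2]; q=(P-O)@RP*1000
m=(v<80)&(q[...,2]>95)&(q[...,2]<125)&(np.abs(q[...,1])<60)&(np.abs(q[...,0]+125)<20)
k=q[m]; print(len(k),k.mean(0),k.min(0),k.max(0)); print(cv2.minAreaRect(k[:,:2].astype(np.float32)))
E
```

```text
{'clock': 13.217, 'joints': [1.419, -0.303, -1.396, 2.345, -0.62, 0.307, 0.418], 'tcp_pos': [0.467, -0.005, 0.26], 'orientation': [1.919, 1.798, 0.492], 'contact_force': [-0.873, -0.497, 0.857], 'moment': [0.136, 0.564, 0.001], 'grip_width': 0.051}
turn [ 2.8 -1.5 -4.1] shift [  9.8  20.  -21.5]
2263 [-128.42722783    1.03301337  106.97469323] [-134.53677165  -53.28678855   95.51755536] [-116.52379301   51.88445764  112.03303386]
((-125.72952270507812, -0.6939964294433594), (17.949831008911133, 105.13092803955078), 0.4672693610191345)
```

{"api": "servo_tool", "payload": {"commands": [[0,0,0,10,0,-10,0.4],[0,0,0,18,4,-20,0.4],[1,-0.5,-1.5,26,8,-32,0.4],[2,-1,-3,34,12,-45,0.4],[2,-1,-3,34,12,-45,0.4]]}}

```text
clock: 13.68
tcp_pos: [0.4485, -0.0079, 0.2331]
orientation: [2.001, 1.824, 0.407]
contact_force: [-0.2, -0.3, -0.2]
grip_width: 0.0509
gripper_force: 0.0
```

{"api": "servo_tool", "payload": {"commands": [[0,0,0,0,0,0,0.4],[0,0,0,0,0,0,0.4]]}}

```text
clock: 13.85
tcp_pos: [0.4483, -0.0066, 0.233]
orientation: [2.001, 1.828, 0.409]
contact_force: [0.2, 0.8, -0.1]
grip_width: 0.0513
gripper_force: 0.0
```

```bash
python3 - <<'E'
from h import *
st(); M=tool(yaw,35,90); h=press(-126,0,100); plan(h-.06*M[:,2],M);plan(h,M)
E
```

```text
{'clock': 13.85, 'joints': [1.245, -0.076, -1.388, 2.349, 0.277, 0.348, -0.49], 'tcp_pos': [0.448, -0.007, 0.233], 'orientation': [2.001, 1.828, 0.409], 'contact_force': [0.235, 0.842, -0.053], 'moment': [0.109, 0.531, 0.03], 'grip_width': 0.051}
turn [ 2.1 -6.8 -2.7] shift [ 61.1  16.9 -43.8]
turn [ 2.1 -6.8 -2.7] shift [ 95.1  11.6 -93. ]
```

{"api": "servo_tool", "payload": {"commands": [[1,1.5,-0.7,16,2,14,0.4],[2,3,-1.4,34,4,28,0.4],[3,4.5,-2,54,6,42,0.4],[4,6,-2.7,80,10,60,0.4],[4,6,-2.7,80,10,60,0.4]]}}

```text
clock: 14.27
tcp_pos: [0.5343, 0.0042, 0.2977]
orientation: [2.147, 1.844, 0.378]
contact_force: [1.1, 0.6, 1.2]
grip_width: 0.0511
gripper_force: 0.0
```

{"api": "servo_tool", "payload": {"commands": [[0,0,0,0,0,0,0.4],[0,0,0,0,0,0,0.4]]}}

```text
clock: 14.43
tcp_pos: [0.5272, 0.0034, 0.2926]
orientation: [2.145, 1.847, 0.363]
contact_force: [-0.5, 0.4, 0.1]
grip_width: 0.051
gripper_force: 0.0
```

```bash
python3 - <<'E'
from h import *
st(); M=tool(yaw,22,90); h=press(-126,0,100); plan(h-.08*M[:,2],M);plan(h,M)
E
```

```text
{'clock': 14.433, 'joints': [1.053, 0.19, -1.333, 2.056, 0.495, 0.734, -0.712], 'tcp_pos': [0.527, 0.003, 0.293], 'orientation': [2.145, 1.847, 0.363], 'contact_force': [-0.515, 0.436, 0.138], 'moment': [0.122, 0.419, -0.012], 'grip_width': 0.051}
turn [-0.2  0.  -0.3] shift [-13.4   6.2 -78.4]
turn [-0.2  0.  -0.3] shift [  16.2    1.6 -152.6]
```

{"api": "servo_tool", "payload": {"commands": [[0,0,0,-4,3,-22,0.4],[0,0,0,-8,5,-45,0.4],[0,0,0,-10,6,-65,0.4],[0,0,0,-10,6,-78,0.4],[0,0,0,-10,6,-78,0.4]]}}

```text
clock: 14.85
tcp_pos: [0.5145, 0.008, 0.212]
orientation: [2.147, 1.848, 0.356]
contact_force: [0.4, 0.3, 1.0]
grip_width: 0.051
gripper_force: 0.0
```

{"api": "servo_tool", "payload": {"commands": [[0,0,0,0,0,0,0.4],[0,0,0,0,0,0,0.4]]}}

```text
clock: 15.02
tcp_pos: [0.5181, 0.0089, 0.216]
orientation: [2.144, 1.844, 0.364]
contact_force: [1.0, 0.5, 0.9]
grip_width: 0.0515
gripper_force: 0.0
```

```bash
python3 - <<'E'
from h import *
st(); M=tool(yaw,22,90); h=press(-126,0,100); plan(h-.06*M[:,2],M);plan(h,M)
E
```

```text
{'clock': 15.017, 'joints': [0.831, 0.277, -1.161, 2.17, 0.746, 0.619, -0.987], 'tcp_pos': [0.518, 0.009, 0.216], 'orientation': [2.144, 1.844, 0.364], 'contact_force': [1.014, 0.533, 0.893], 'moment': [0.082, 0.363, -0.027], 'grip_width': 0.052}
turn [-0.1  0.2 -0.2] shift [  3.1  -0.4 -20.3]
turn [-0.1  0.2 -0.2] shift [ 25.4  -3.9 -76. ]
```

{"api": "servo_tool", "payload": {"commands": [[-0.4,-2.6,0,-2,0,-8,0.4],[-0.8,-5.2,0,-3,1,-16,0.4],[-1.2,-7.9,0,-4,1,-24,0.4],[-1.2,-7.9,0,-4,1,-24,0.4],[-1.2,-7.9,0,-4,1,-24,0.4]]}}

```text
clock: 15.43
tcp_pos: [0.5141, 0.01, 0.1917]
orientation: [2.05, 1.766, 0.475]
contact_force: [1.0, 0.0, 0.5]
grip_width: 0.0511
gripper_force: 0.0
```

{"api": "servo_tool", "payload": {"commands": [[0,0,0,6,-1,-10,0.4],[0,0,0,12,-2,-21,0.4],[0,0,0,18,-3,-31,0.4],[0,0,0,24,-4,-42,0.4],[0,0,0,24,-4,-42,0.4]]}}

```text
clock: 15.85
tcp_pos: [0.5398, 0.0052, 0.1488]
orientation: [2.055, 1.763, 0.476]
contact_force: [0.7, -0.3, 0.1]
grip_width: 0.0514
gripper_force: 0.0
```

```bash
python3 - <<'E'
from h import *
st(); M=tool(yaw,30,90); h=press(-126,0,100); plan(h,M)
E
```

```text
{'clock': 15.85, 'joints': [0.557, 0.364, -0.895, 2.286, 1.387, 0.474, -1.624], 'tcp_pos': [0.54, 0.005, 0.149], 'orientation': [2.055, 1.763, 0.476], 'contact_force': [0.71, -0.279, 0.056], 'moment': [0.053, 0.544, -0.001], 'grip_width': 0.051}
turn [-0.2  0.  -0.1] shift [ 3.7 -0.2 -8.8]
```

Clear so far; go to the bar and close.

{"api": "servo_tool", "payload": {"commands": [[0,0,0,2,0,-4,0.4],[0,0,0,4,0,-8,0.4],[0,0,0,4,0,-8,0.6],[0,0,0,4,0,-8,0.9],[0,0,0,4,0,-8,0.9]], "force": 35}}

```text
clock: 16.27
tcp_pos: [0.5437, 0.0058, 0.1425]
orientation: [2.05, 1.762, 0.479]
contact_force: [-5.1, 0.8, 3.5]
grip_width: 0.0188
gripper_force: 34.0
```

{"api": "servo_tool", "payload": {"commands": [[0,0,0,0,0,0,0.9],[0,0,0,0,0,0,0.9],[0,0,0,0,0,0,0.9],[0,0,0,0,0,0,0.9]]}}

```text
clock: 16.6
tcp_pos: [0.5437, 0.0058, 0.1424]
orientation: [2.05, 1.762, 0.479]
contact_force: [0.7, -1.2, 8.0]
grip_width: 0.0187
gripper_force: 34.5
```

```bash
cat >> h.py <<'E'
def arc(a,a0=0):
    "handle displacement (mm, world) from lid angle a0 to a (deg)"
    p=lambda t:RP@np.array([-220*np.cos(t)+20*np.sin(t),0,220*np.sin(t)+20*np.cos(t)])
    return p(np.radians(a))-p(np.radians(a0))
E
python3 - <<'E'
from h import *
st()
for a in range(3,49,3): print(a,arc(a).round(1).tolist())
E
```

```text
{'clock': 16.6, 'joints': [0.542, 0.383, -0.883, 2.286, 1.436, 0.481, -1.668], 'tcp_pos': [0.544, 0.006, 0.142], 'orientation': [2.05, 1.762, 0.479], 'contact_force': [0.678, -1.177, 8.043], 'moment': [-0.217, -0.419, -0.155], 'grip_width': 0.019}
3 [1.3, -0.2, 11.5]
6 [3.3, -0.5, 22.9]
9 [5.8, -0.9, 34.2]
12 [8.9, -1.4, 45.3]
15 [12.5, -1.9, 56.3]
18 [16.7, -2.6, 67.0]
21 [21.5, -3.3, 77.5]
24 [26.8, -4.2, 87.8]
27 [32.7, -5.1, 97.7]
30 [39.0, -6.0, 107.3]
33 [45.8, -7.1, 116.6]
36 [53.1, -8.2, 125.5]
39 [60.9, -9.4, 134.0]
42 [69.1, -10.7, 142.1]
45 [77.7, -12.0, 149.7]
48 [86.6, -13.4, 156.9]
```

Bar gripped. Raising along the hinge arc, 15° per call.

{"api": "servo_tool", "payload": {"commands": [[0,0,0,1,0,11,0.9],[0,0,0,3,0,23,0.9],[0,0,0,6,-1,34,0.9],[0,0,0,9,-1,45,0.9],[0,0,0,12,-2,56,0.9]]}}

```text
clock: 17.02
tcp_pos: [0.5534, 0.0042, 0.1962]
orientation: [2.054, 1.767, 0.477]
contact_force: [13.5, 1.5, -14.4]
grip_width: 0.019
gripper_force: 35.0
```

```bash
python3 - <<'E'
from h import *
st()
E
```

```text
{'clock': 17.017, 'joints': [0.646, 0.295, -0.966, 2.217, 1.097, 0.484, -1.322], 'tcp_pos': [0.553, 0.004, 0.196], 'orientation': [2.054, 1.767, 0.477], 'contact_force': [13.484, 1.507, -14.402], 'moment': [0.531, -0.033, 0.274], 'grip_width': 0.019}
```

{"api": "servo_tool", "payload": {"commands": [[-0.1,-0.6,0,5,-1,11,0.9],[-0.2,-1.2,0,10,-1,21,0.9],[-0.3,-1.8,0,16,-2,32,0.9],[-0.4,-2.4,0,22,-3,42,0.9],[-0.5,-3,0,28,-4,51,0.9]]}}

```text
clock: 17.43
tcp_pos: [0.5737, 0.0011, 0.2417]
orientation: [2.022, 1.743, 0.501]
contact_force: [-27.7, 4.7, 7.3]
grip_width: 0.0192
gripper_force: 38.2
```

{"api": "servo_tool", "payload": {"commands": [[-0.1,-0.6,0,7,-1,9,0.9],[-0.2,-1.2,0,14,-2,18,0.9],[-0.3,-1.8,0,22,-3,27,0.9],[-0.4,-2.4,0,30,-5,35,0.9],[-0.5,-3,0,39,-6,43,0.9]]}}

```text
clock: 17.85
tcp_pos: [0.6167, -0.0056, 0.2882]
orientation: [1.98, 1.706, 0.546]
contact_force: [-18.8, 0.6, 6.8]
grip_width: 0.0187
gripper_force: 40.7
```

{"api": "servo_tool", "payload": {"commands": [[0,0,0,0,0,0,0.9],[0,0,0,0,0,0,0.9]]}}

```text
clock: 18.02
tcp_pos: [0.6192, -0.006, 0.2902]
orientation: [1.979, 1.703, 0.551]
contact_force: [-18.3, -1.4, 13.5]
grip_width: 0.0186
gripper_force: 40.9
```

```bash
python3 - <<'E'
from h import *
st(); o=r.get_obs(); p=RP.T@(o["tcp_pos"]-O)*1000-np.array([95,0,80]); print("lid deg by tcp",np.degrees(np.arctan2(p[2],-p[0])-np.arctan2(20,220)),np.hypot(p[0],p[2]))
im,d,P=cloud("side"); q=(P-O)@RP*1000-np.array([95,0,80]); v=cv2.cvtColor(im,cv2.COLOR_BGR2HSV)
cv2.imwrite("pics/s7.png",cv2.resize(im[80:260,130:330],(800,600)[0:2] if 0 else (666,600)))
for y0 in (-130,80):
    m=(q[...,1]>y0)&(q[...,1]<y0+50)&(q[...,0]<-20)&(q[...,0]>-175)&(q[...,2]>45)&(q[...,2]<200)
    k=q[m]; print(len(k)); 
    if len(k)>30: print(cv2.fitLine(k[:,[0,2]].astype(np.float32),cv2.DIST_HUBER,0,.01,.01).ravel())
E
```

```text
{'clock': 18.017, 'joints': [0.739, 0.245, -1.035, 2.059, 0.944, 0.531, -1.103], 'tcp_pos': [0.619, -0.006, 0.29], 'orientation': [1.979, 1.703, 0.551], 'contact_force': [-18.315, -1.431, 13.508], 'moment': [-0.178, 2.338, -0.486], 'grip_width': 0.019}
lid deg by tcp 44.47339677981182 223.3329655489252
410
[  0.7475073   -0.66425365 -60.87434    105.37166   ]
381
[  0.7557122  -0.6549039 -66.641365  111.609375 ]
```

View pics/s7.png

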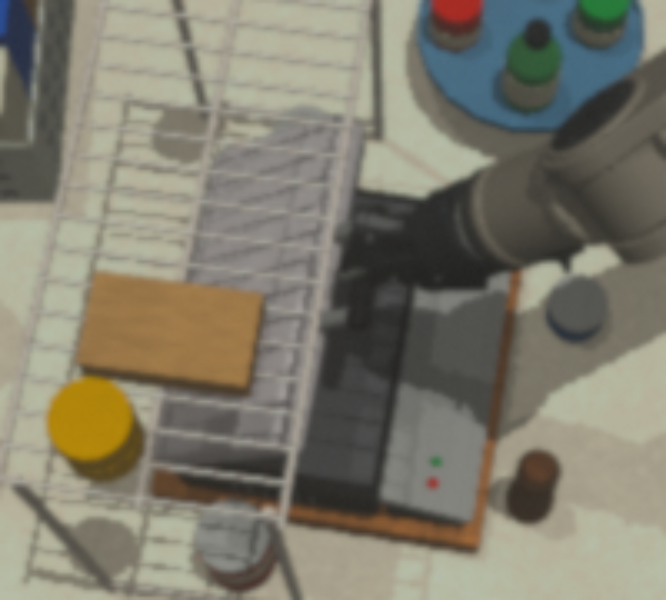

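Lid raised to about 44–45° by the arc; the hand is clear of the shelf front. Relax the push, release and back away.

{"api": "servo_tool", "payload": {"commands": [[0,0,0,-2,0,0,0.9],[0,0,0,-4,1,0,0.9],[0,0,0,-4,1,0,0.9],[0,0,0,-4,1,0,0.9]]}}

```text
clock: 18.4
tcp_pos: [0.617, -0.0057, 0.2893]
orientation: [1.98, 1.703, 0.557]
contact_force: [17.7, -1.9, -17.1]
grip_width: 0.0186
gripper_force: 37.8
```

{"api": "servo_tool", "payload": {"commands": [[0,0,0,0,0,0,0.5],[0,0,0,0,0,0,0.35],[0,0,0,0,0,0,0.35],[0,0,0,0,0,0,0.35]]}}

```text
clock: 18.73
tcp_pos: [0.6171, -0.0047, 0.291]
orientation: [1.977, 1.702, 0.557]
contact_force: [0.5, -0.1, 0.5]
grip_width: 0.0552
gripper_force: 0.0
```

{"api": "servo_tool", "payload": {"commands": [[0,0,0,-6,1,8,0.35],[0,0,0,-15,2,20,0.35],[0,0,0,-26,4,36,0.35],[0,0,0,-38,6,53,0.35],[0,0,0,-50,8,70,0.35]]}}

```text
clock: 19.15
tcp_pos: [0.5678, 0.0036, 0.3597]
orientation: [1.978, 1.704, 0.557]
contact_force: [-0.9, 0.1, -0.4]
grip_width: 0.0555
gripper_force: 0.0
```

```bash
python3 - <<'E'
from h import *
st(); c=np.array([95,0,80])
for n in("wrist","top","side"):
    im,d,P=cloud(n); cv2.imwrite(f"pics/{n}8.png",im); q=(P-O)@RP*1000-c; v=cv2.cvtColor(im,cv2.COLOR_BGR2HSV)
    m=(v[...,2]<75)&(np.abs(q[...,1])<30)&(np.hypot(q[...,0],q[...,2])>205)&(np.hypot(q[...,0],q[...,2])<236)&(q[...,0]<-100)&(q[...,2]>120)
    k=q[m]
    if len(k): a=np.median(k,0); print(n,len(k),a,np.degrees(np.arctan2(a[2],-a[0]))-5.2)
    # lid top plane points, 36mm above hinge in lid frame
    for y0,y1 in((-145,-60),(60,145)):
        m=(q[...,1]>y0)&(q[...,1]<y1)&(q[...,0]<-30)&(q[...,0]>-110)&(q[...,2]>70)&(q[...,2]<190); k=q[m]
        if len(k)>50:
            l=cv2.fitLine(k[:,[0,2]].astype(np.float32),cv2.DIST_HUBER,0,.01,.01).ravel(); print(n,len(k),l,np.degrees(np.arctan2(-l[1],l[0])), np.std(k@np.array([l[1],0,-l[0]])))
E
```

```text
{'clock': 19.15, 'joints': [1.055, -0.011, -1.232, 2.06, 0.372, 0.511, -0.6], 'tcp_pos': [0.568, 0.004, 0.36], 'orientation': [1.978, 1.704, 0.557], 'contact_force': [-0.906, 0.095, -0.392], 'moment': [0.129, 0.628, -0.033], 'grip_width': 0.056}
wrist 1884 [-149.9919639     2.03454491  174.70208208] 44.15197910901285
wrist 1567 [  0.8295978  -0.5583615 -89.99678   127.40493  ] 33.94256 6.094748904076985
wrist 3058 [  0.88327     -0.46886465 -95.00718    128.42802   ] 27.960623 6.703794601715626
top 122 [-143.09587792   -4.07686219  176.33290175] 45.740331722385875
top 518 [  0.7941076  -0.6077772 -65.90274   112.81301  ] 37.42895 6.0151430906280945
top 509 [  0.8076581  -0.5896511 -66.14969   113.48476  ] 36.132256 6.153627682943551
side 153 [-147.41745821    0.40709807  174.01680753] 44.53056557776488
side 518 [  0.735393   -0.6776409 -66.162766  109.80859  ] 42.65957 4.187521462061704
side 496 [  0.7375235   -0.67532146 -72.04197    115.99012   ] 42.479115 3.722253272435142
```

```bash
python3 - <<'E'
import cv2,numpy as np
a=cv2.imread("pics/top8.png")[60:280,150:400]; b=cv2.imread("pics/wrist8.png")
cv2.imwrite("pics/f.png",np.hstack([cv2.resize(a,(400,400)),cv2.resize(b,(400,400))]))
E
```

```text
(no output)
```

View pics/f.png

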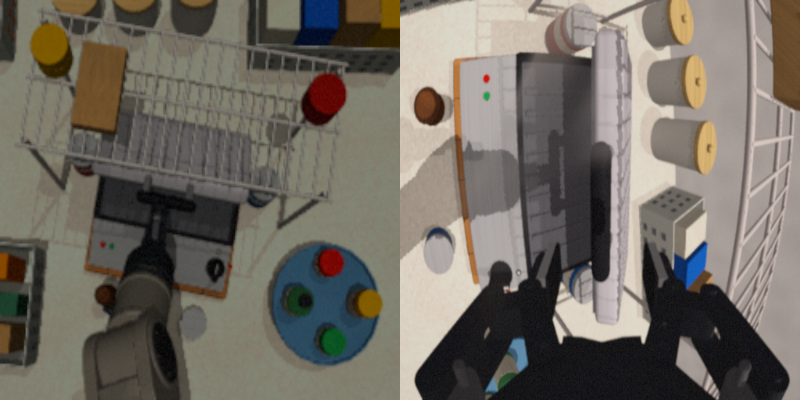

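Final view: lid half open at about 45°, knob (215,268) up at off, jar (368,302) upright on the tray, mill, fish tin and shelf undisturbed, and the gripper free of the handle.

```bash
python3 -c "
from bench import r
print(r.hand_in())"
```

```text
the job is handed in; nothing more can be done
None
```

The job is handed in, with no verdict returned: knob turned to off, then the jar set upright in the free place on the tray, then the lid left open at about 45° (44–46° measured), and no other items appear moved in the last pictures.

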